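# Run a hook carrier onto the tool rail up to its hidden stop

### The arm

A 6-joint arm with a two-finger parallel gripper is mounted at the origin on the work surface; the furniture and walls round the work are solid. World frame = base frame: x ahead of the robot, y to its left, z up, the work surface at z = 0. Lengths are in m, angles in rad, forces in N, time in s.
With the tool pointing down it reaches from about 0.375 to 0.9 m from the base axis. Payload 3.1 kg.
Tool frame: the origin (TCP) lies where the fingers leave the gripper's body, on its centre line; the fingertips stand 70 mm ahead of it and the grasp point (between the pads) lies 51 mm ahead of it; z points along the fingers, y is the line along which they close (so a half turn about z gives the same grasp; the last joint's range is limited). The gripper opens to 87 mm and grips with 3 to 60 N. Pads are 19 mm wide; open, the fingers measure 117 mm over their backs; the gripper's body (75 mm by 190 mm) begins 51 mm behind the grasp point.
Start: joints at [-1.325, 0.527, 1.433, -0, 1.181, -0.178], TCP at [0.257, -0.57, 0.292] pointing down, gripper open.
Joint ranges: [-3.08, 3.08], [-0.75, 2.2], [0.22, 2.44], [-1.43, 4.57], [0, 2.65], [-2.85, 2.85]. Speed limits (rad/s): [2.79, 2.79, 3.14, 3.14, 3.14, 3.14].

### API

Orientations are given as a unit quaternion [x, y, z, w].
In Python, from rig import robot gives the robot as it stands.
- The arm moves only by the tool send_rows, never from a script. Its argument "deltas" is text: rows parted by semicolons, each of 7 numbers parted by spaces: the shift along the tool's x, y, z in mm, then the turn, a rotation vector about the tool's x, y, z in degrees, then the opening, from 0 (shut) to 1 (fully open). A call has 1 to 10 rows; each row shifts and turns the commanded pose from where the row before left it, along the tool's axes as they then stand; what a row does not reach is not made up. A row lasts 1/8 s, in which the tool goes at most 62.5 mm and 10.7 degrees, less where a joint would pass 70% of its speed; a pose out of reach is approached as far as the arm can. A call is refused whole if a number of a shift passes 62.5 or a number of a turn 10.7, either way. A call with a gripper value outside its range is refused whole. The fingers move at their own pace and stop on an object; "newtons" is the grip in N (left out, the last holds). Time passes only in rows, so rows that do not move let the fingers close. It gives the time, the measured TCP pose, the force, the opening and the grip force at its end, in the units of the state.
- robot.get_obs(): the state, without advancing time (a new reading comes with each control period).
- robot.camera(name): name is "scene" or "top" or "wrist"; returns a dict with "image" (384x512x3 uint8, red, green, blue), "depth" (384x512 float32, m along the optical axis (not along the pixel's ray), 0 where there is no reading), "fovy" (degrees; the focal length in pixels is half the picture's height over the tangent of half this angle, whatever the lens; pixels are square), "cx", "cy" (the principal point, pixels), "rvec" (rotation vector, rad) and "tvec" (3), from world to camera coordinates, as OpenCV has them. Camera axes: x right, y down, z forward; pixel columns grow to the right and rows downward; lengths in m; the calibration is good to about 2 mm. The wrist camera is an equidistant fisheye: a pixel r from the principal point sees the ray r / f radians off the axis. A picture is of the moment at which its call begins.
- robot.hand_in(): hands the job in; it is judged then, once.
Trained networks look in the newest picture that a camera, given by its name, has taken for a name from the list of things; names that differ only in an ending like _2 or _b are one class to them, and where a whole thing is asked for, a point or a joint stands for the part that bears it (a point fixed in the world has none). Each returns a list of dicts, best first, with "p" (0 to 1); they miss things now and then, are a little off and sometimes report something else, mostly with a low value. They report only what shows in the picture. A call takes as long as a camera call. They do not tell look-alikes from the thing itself.
- robot.find_in(camera, thing): "box" ([left, top, right, bottom] in pixels, round what is visible of it).
- robot.cut_out(camera, thing): "region" (384x512 bool, what is visible of it) and "box" ([left, top, right, bottom] in pixels, round what is visible of it).
The state is a dict: "time": time; "q": joint angles; "joint_velocities": joint speeds; "joint_torque": joint torques, N m; "position": TCP position; "tool_rot": TCP orientation; "ft_force": force on the tool from outside, world axes, zero at the start; "moment": the same for the moment, N m; "grip_width": finger opening in m; "grip_force": force on a finger pad.
Only numpy, scipy, OpenCV 4.12 (cv2) and the standard library are available. Lean on these libraries where they do the work, as an engineer would, in place of code of your own. Each camera call takes 0.05 s, during which the arm holds its last target. There are 200 camera calls.

### The job

Fit the loose hook carrier to the tool rail: feed its rollers into the rail's open left end and slide it along until it rests against the stop that is clamped somewhere inside the channel. Feel for the stop and do not shove it along; then let go, leaving the carrier hanging there.

Things in the scene. Friction and masses are not known exactly. Their poses are not given: they have to be found in the camera images.
- carrier_grip (a point): Centre of the upright black post topping the loose hook carrier (steel J-shaped plate 40 mm wide, 0.10 to 0.21 kg). Post 16 mm in x, 12 mm in y (grip this), 48 mm tall. Carrier stands on the J's flat bottom, 106 mm below. z up; x from hook to rollers at the back, to point into the rail, away from the robot; y along the rail. J reaches 41 mm to -x, rollers 20 mm to +x.
- carrier_rollers (a point): Midpoint between the carrier's two grey rollers, 16 mm in +x and 46 mm below carrier_grip, same axes. Rollers: discs, axles along x, 18 mm diameter, 8 mm thick, centred 12 mm to either side in y (pair 42 mm long), on 8 mm axles from the plate. They slide, do not turn. The plate's black guide pads face the rail 10 mm to -x of this point.
- rail_mouth (a point): Centre of the rail's open end, on the channel's centre line, 150 mm above the bench. z up; +y points out of the open end (left), the channel runs to -y; +x to its closed back. Inside it is 11 mm deep (x), 21 mm high, centred here; an 11 mm slot in the front (-x) lets the axles through. Rollers enter with carrier_rollers on this line, axes aligned: 1.5 mm play on each side.
- rail_cap (a point): Far end of the channel's centre line, shut by a black cap, 260 mm from rail_mouth; same axes. The fixed rail is an aluminium C-channel 17 mm deep (x), 27 mm high, on two dark posts behind it that do not rise above it. Its front wall runs on below the slot as an apron, to 38 mm below this line; the carrier, let go, hangs by its rollers and leans on it. Drag while sliding: about 2 N if held true.
- rail: The whole rail; origin on the bench below the middle of the channel, axes as rail_mouth. Hidden in the channel a dark steel stop block is clamped by friction. Its place differs each time and is not given: near face 95 to 185 mm from the open end, to be found by touch; it slips when pushed with over about 18 N. It is met with carrier_rollers 21 mm short of that face.
Things that resemble listed ones, but are neither listed nor needed, are in the scene too. Leave any pink or yellow look-alike of the part that bears carrier_grip alone.

How it is judged:
On the way:
1. the rollers have entered the channel at its open end (x of carrier_rollers in the frame of rail_mouth between -0.004 and 0.004 m and z of carrier_rollers in the frame of rail_mouth between -0.004 and 0.004 m and y of carrier_rollers in the frame of rail_mouth between -0.06 and -0.005 m), for 0.1 s.
At the end, for the whole second after the job is handed in: The carrier hangs in the rail with its rollers inside the channel (within 4 mm of its centre line), leading roller within 3 mm of the stop, upright within 0.2 rad, at rest and released (x of carrier_rollers in the frame of rail_mouth between -0.004 and 0.004 m and z of carrier_rollers in the frame of rail_mouth between -0.004 and 0.004 m and y of carrier_rollers in the frame of rail_mouth below -0.04 m and distance between carrier_rollers and stop_c0 below 0.0325 m and angle between carrier_rollers's own z axis and vertical below 0.2 rad and linear speed of carrier below 0.02 m/s); the robot touches nothing.
It fails at once if the stop is shoved more than 5 mm along the rail (distance of stop_c0 from where it was at the start of the episode above 0.005 m).
It also fails if it takes over 51 s, if anything falls off the work surface, if the arm or the gripper's body presses on something with over 40 N, if the wrist force passes 120 N, or if a joint passes its speed limit or range.

## Working session

There is one attempt and no reset: what is moved stays moved. The work goes in short steps, Python scripts to look and compute and a tool call to move; the robot and the scene stay as the last step left them, time stands still between calls to the robot, and variables do not carry over. Pictures are saved under pics/ and viewed, at most 10 in all, crops included, and the job is handed in when it is done.

Besides the shell and the picture viewer there is one more tool, called after ">>>" as name(argument=value, ...) on one line, values as JSON. send_rows: Moves the arm, as the interface text tells. Its arguments: {"type":"object","properties":{"deltas":{"type":"string"},"newtons":{"type":"number"}},"required":["deltas"]}

```bash
mkdir -p pics; ls; cat > h.py <<'E'
import numpy as np, cv2
from rig import robot
def cam(n):
    c=robot.camera(n); c['R']=cv2.Rodrigues(np.array(c['rvec'],float))[0]; c['t']=np.array(c['tvec'],float).ravel()
    c['f']=192/np.tan(np.radians(c['fovy'])/2); return c
def world(c,u,v,d):  # pinhole
    p=np.stack([(u-c['cx'])/c['f']*d,(v-c['cy'])/c['f']*d,d],-1)
    return (p-c['t'])@c['R']
def cloud(c,m):
    v,u=np.nonzero(m&(c['depth']>0)); return world(c,u,v,c['depth'][v,u])
E
cat > a.py <<'E'
from h import *
ims=[]
for n in ['scene','top']:
    c=cam(n); im=c['image'][:,:,::-1].copy()
    for th,col in [('carrier_grip',(0,0,255)),('rail',(0,255,0)),('carrier_rollers',(255,0,0)),('rail_mouth',(255,255,0)),('rail_cap',(0,255,255))]:
        for r in robot.find_in(n,th)[:4]:
            b=[int(x) for x in r['box']]; print(n,th,round(r['p'],2),b)
            cv2.rectangle(im,b[:2],b[2:],col,1)
    print(n,-c['R'].T@c['t'],c['R'][2])
    cv2.imwrite(f'pics/{n}0.png',cv2.resize(im,(768,576)))
    np.savez(n+'0.npz',**{k:c[k] for k in ['image','depth','R','t','f','cx','cy']})
print(robot.get_obs())
E
python3 a.py
```

```text
pics
scene carrier_grip 0.93 [204, 210, 232, 271]
scene carrier_grip 0.91 [244, 201, 276, 259]
scene carrier_grip 0.57 [272, 257, 305, 330]
scene rail 0.62 [194, 140, 262, 222]
scene carrier_rollers 0.79 [203, 216, 234, 271]
scene carrier_rollers 0.76 [241, 204, 274, 257]
scene carrier_rollers 0.62 [273, 261, 305, 333]
scene carrier_rollers 0.45 [195, 139, 263, 218]
scene rail_mouth 0.82 [197, 138, 261, 216]
scene rail_cap 0.93 [196, 140, 261, 222]
scene [-0.02997649  0.80899761  0.54470316] [ 0.46240562 -0.76394101 -0.45008351]
top carrier_grip 0.81 [204, 209, 230, 231]
top carrier_grip 0.72 [143, 266, 167, 294]
top carrier_grip 0.69 [172, 185, 189, 212]
top rail 0.66 [230, 121, 338, 150]
top carrier_rollers 0.82 [147, 267, 164, 291]
top carrier_rollers 0.63 [206, 208, 228, 231]
top carrier_rollers 0.62 [176, 188, 191, 213]
top rail_mouth 0.6 [229, 119, 339, 153]
top rail_cap 0.78 [230, 122, 345, 149]
top rail_cap 0.58 [172, 185, 191, 212]
top [0.33585432 0.04220772 1.21440894] [ 9.28714997e-02 -9.19735505e-04 -9.95677678e-01]
{'time': 0.6, 'q': array([-1.32548249e+00,  5.27425879e-01,  1.43270050e+00, -1.12563969e-05,
        1.18138524e+00, -1.78490461e-01]), 'joint_velocities': array([ 8.38293546e-04,  1.20319692e-03,  1.35124018e-03, -1.41810614e-04,
        8.70100522e-05, -2.53408318e-04]), 'joint_torque': array([-1.21607151e-03, -4.39743555e+01, -1.76891005e+01,  6.33595884e-02,
        5.07677905e-02, -3.63916104e-05]), 'position': array([ 0.25704437, -0.56967293,  0.29229383]), 'tool_rot': array([ 9.77632174e-01,  2.10321969e-01, -3.85049894e-06,  4.06690170e-05]), 'ft_force': array([ 0.62598281,  0.77411582, -0.06791602]), 'moment': array([-0.00922605,  0.02808321, -0.0462615 ]), 'grip_force': 0.0, 'grip_width': 0.08734173364655583}
```

View pics/scene0.png

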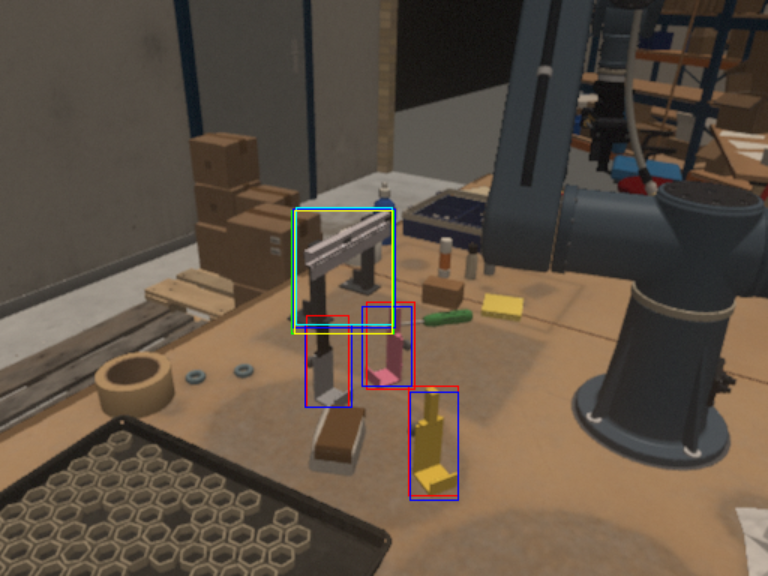

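View pics/top0.png

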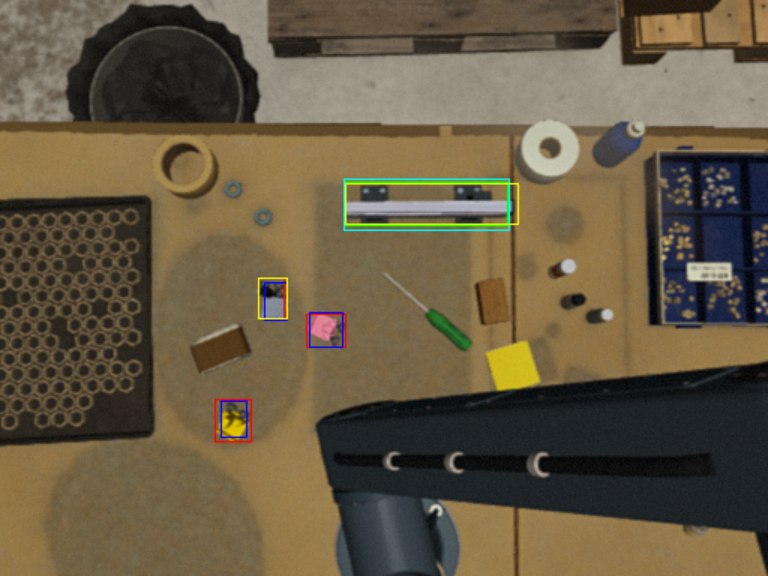

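The steel carrier shows in the scene at (218,240) and from the top at (181,199). The pink and yellow ones are look-alikes. From above the rail spans about (230,138) to (342,138), with its open end on the left.

```bash
cat > b.py <<'E'
from h import *
np.set_printoptions(precision=4,suppress=True)
L=lambda n:dict(np.load(n+'0.npz'))
for n,bc,br in [('scene',(200,205,236,275),(190,135,265,220)),('top',(168,180,194,216),(225,115,350,155))]:
    c=L(n)
    def box(b):
        m=np.zeros((384,512),bool); m[b[1]:b[3],b[0]:b[2]]=1; return m
    P=cloud(c,box(bc)); 
    print(n,'carrier zmax',P[:,2].max())
    for lo,hi in [(.005,.03),(.03,.06),(.06,.105),(.112,.118),(.118,.125),(.125,.14)]:
        Q=P[(P[:,2]>lo)&(P[:,2]<hi)]
        if len(Q)>3:
            print(lo,hi,len(Q),'min',Q.min(0),'max',Q.max(0),'med',np.median(Q,0),'rect',cv2.minAreaRect((Q[:,:2]*1000).astype(np.float32)))
    P=cloud(c,box(br)); Q=P[(P[:,2]>.145)&(P[:,2]<.18)]
    print('rail',len(Q),Q.min(0),Q.max(0),np.percentile(Q,[5,50,95],axis=0),cv2.minAreaRect((Q[:,:2]*1000).astype(np.float32)))
    T=Q[Q[:,2]>.158]; l=np.polyfit(T[:,1],T[:,0],1); print('top face',len(T),l,T.min(0),T.max(0))
E
python3 b.py
```

```text
scene carrier zmax 0.12837269794913753
0.005 0.03 345 min [0.3886 0.0258 0.005 ] max [0.6292 0.2468 0.0299] med [0.433  0.213  0.0156] rect ((502.44830322265625, 132.0868377685547), (59.50240707397461, 313.7802734375), 43.26917266845703)
0.03 0.06 272 min [0.3416 0.0409 0.0301] max [0.5861 0.294  0.06  ] med [0.4314 0.2329 0.0425] rect ((475.331298828125, 176.68667602539062), (55.617652893066406, 326.837646484375), 44.68246841430664)
0.06 0.105 212 min [0.4217 0.2012 0.0602] max [0.4532 0.2436 0.1049] med [0.4315 0.2273 0.0771] rect ((433.5726013183594, 225.47633361816406), (43.998863220214844, 21.468830108642578), 56.45735549926758)
0.112 0.118 21 min [0.4233 0.2176 0.112 ] max [0.4373 0.2284 0.1179] med [0.426  0.2271 0.1155] rect ((428.8203430175781, 225.6244354248047), (15.206180572509766, 9.098240852355957), 35.26383590698242)
0.118 0.125 26 min [0.4232 0.2193 0.1182] max [0.441  0.2295 0.1249] med [0.4281 0.2263 0.1217] rect ((430.8422546386719, 226.2769775390625), (18.5183162689209, 8.686566352844238), 19.305784225463867)
0.125 0.14 19 min [0.4246 0.2159 0.125 ] max [0.4389 0.
[... 1128 characters left out ...]
0.2165 0.1189] max [0.4325 0.2286 0.1248] med [0.4277 0.2173 0.1227] rect ((425.7886657714844, 221.4130859375), (11.123043060302734, 12.297544479370117), 11.671196937561035)
0.125 0.14 30 min [0.4223 0.2164 0.1255] max [0.4371 0.2284 0.1337] med [0.4294 0.2228 0.1282] rect ((429.35845947265625, 222.99639892578125), (11.555727005004883, 14.849498748779297), 82.183837890625)
rail 1116 [ 0.5491 -0.1723  0.145 ] [0.5843 0.0913 0.1697] [[ 0.5517 -0.1579  0.1487]
 [ 0.5607 -0.0406  0.1634]
 [ 0.5788  0.0748  0.1669]] ((566.9151611328125, -40.46934509277344), (32.895938873291016, 263.7175598144531), 0.6456215977668762)
top face 1030 [-0.0105  0.5619] [ 0.5497 -0.1723  0.158 ] [0.5843 0.0913 0.1697]
```

>>> send_rows(deltas="0 0 0 0 0 8.1 1;0 0 0 0 0 8.1 1;0 0 0 0 0 8.1 1;40 -50 0 0 0 0 1;40 -50 0 0 0 0 1;40 -50 0 0 0 0 1;40 -50 0 0 0 0 1;20 -55 0 0 0 0 1;0 -55 0 0 0 0 1;0 -55 0 0 0 0 1")

```text
time: 1.85
position: [0.4336, -0.2077, 0.2924]
tool_rot: [1.0, -0.0, 0.0, 0.0]
ft_force: [0.6, 1.0, -0.2]
grip_width: 0.0872
grip_force: 0.0
```

>>> send_rows(deltas="0 -55 0 0 0 0 1;0 -55 0 0 0 0 1;0 -55 0 0 0 0 1;0 -55 0 0 0 0 1;0 -55 0 0 0 0 1;0 -55 0 0 0 0 1;0 -55 0 0 0 0 1;0 -40 0 0 0 0 1;0 0 0 0 0 0 1")

```text
time: 2.98
position: [0.4333, 0.2178, 0.2924]
tool_rot: [1.0, 0.002, 0.001, -0.0]
ft_force: [0.1, -0.5, 0.7]
grip_width: 0.0873
grip_force: 0.0
```

```bash
cat > c.py <<'E'
from h import *
np.set_printoptions(precision=4,suppress=True)
c=cam('wrist'); cv2.imwrite('pics/w1.png',cv2.resize(c['image'][:,:,::-1],(768,576)))
print('cam',-c['R'].T@c['t'],c['R'],c['f'],c['cx'],c['cy'])
def wworld(c,u,v,d):
    x,y=u-c['cx'],v-c['cy']; r=np.hypot(x,y)+1e-9; k=np.tan(r/c['f'])/r
    return (np.stack([x*k*d,y*k*d,d],-1)-c['t'])@c['R']
for r in robot.cut_out('wrist','carrier_grip')[:3]:
    print(r['p'],r['box'])
    v,u=np.nonzero(r['region']&(c['depth']>0)); P=wworld(c,u,v,c['depth'][v,u])
    for lo,hi in [(.002,.03),(.055,.09),(.12,.14)]:
        Q=P[(P[:,2]>lo)&(P[:,2]<hi)]
        if len(Q)>3: print(lo,hi,len(Q),Q.min(0),Q.max(0),cv2.minAreaRect((Q[:,:2]*1000).astype(np.float32)))
o=robot.get_obs(); print(o['position'],o['tool_rot'],o['time'],o['q'])
np.savez('w1.npz',**{k:c[k] for k in ['image','depth','R','t','f','cx','cy']})
E
python3 c.py
```

```text
cam [0.5151 0.2196 0.3857] [[ 0.0049 -1.     -0.0002]
 [-0.9561 -0.0048  0.293 ]
 [-0.293  -0.0013 -0.9561]] 297.3186396354542 254.02105139144535 194.60628107840753
0.94 [295.4, 189.7, 355.9, 232.8]
0.002 0.03 1019 [0.3542 0.1081 0.0021] [0.4069 0.1638 0.03  ] ((380.39068603515625, 136.4387664794922), (43.48842239379883, 40.621788024902344), 64.3615493774414)
0.055 0.09 261 [0.3704 0.0925 0.0553] [0.3908 0.119  0.0856] ((380.02923583984375, 107.2238540649414), (25.29599380493164, 16.90829086303711), 66.58417510986328)
0.93 [190.5, 292.1, 228.4, 331.3]
0.002 0.03 326 [0.1952 0.2611 0.002 ] [0.2385 0.3155 0.0298] ((209.89186096191406, 288.35992431640625), (39.316192626953125, 46.819522857666016), 58.55684280395508)
0.055 0.09 442 [0.2158 0.2533 0.055 ] [0.2497 0.2968 0.084 ] ((233.51414489746094, 274.2439880371094), (41.02594757080078, 20.227737426757812), 62.8801383972168)
0.86 [233.0, 161.6, 274.4, 208.2]
0.002 0.03 254 [0.3908 0.2021 0.0021] [0.4385 0.2447 0.0296] ((415.2022705078125, 222.7937774658203), (40.18295669555664, 46.69009017944336), 84.13560485839844)
0.055 0.09 643 [0.4262 0.2006 0.055 ] [0.4544 0.2406 0.0899] ((440.0862121582031, 221.0111083984375), (39.3895263671875, 25.292736053466797), 82.98790740966797)
0.12 0.14 238 [0.4248 0.2147 0.1201] [0.441  0.2276 0.1303] ((432.7010192871094, 220.98431396484375), (12.009318351745605, 16.12246322631836), 81.5047836303711)
[0.4332 0.2155 0.2922] [ 1.      0.0005 -0.0001  0.0003] 3.075 [ 0.2304  0.3388  1.7776 -0.0007  1.0255  1.8005]
```

View pics/w1.png

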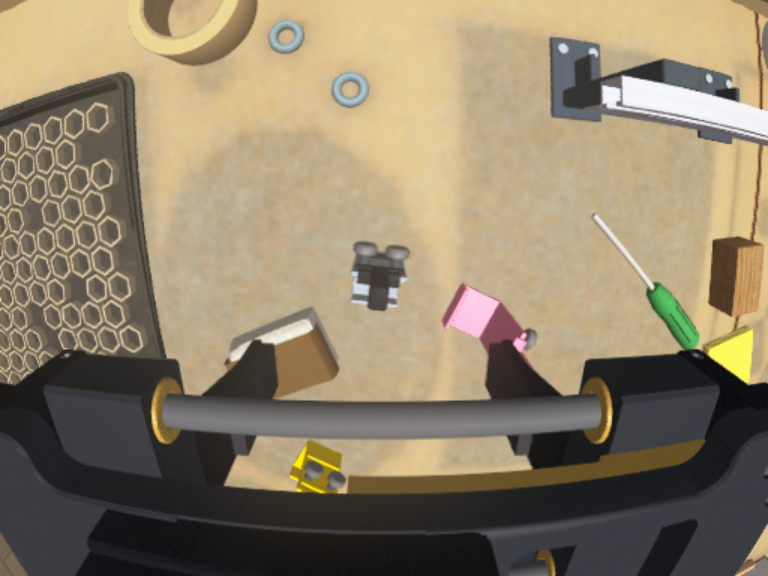

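The wrist view shows the carrier at (378,275), with its yaw measured at about -7.5°. The rail mouth is at (605,95).

>>> send_rows(deltas="-2 -6 0 0 0 0 1;0 0 0 0 0 7.5 1;0 0 40 0 0 0 1;0 0 40 0 0 0 1;0 0 30 0 0 0 0.6;0 0 22 0 0 0 0.5;0 0 0 0 0 0 0.4", newtons=25)

```text
time: 3.95
position: [0.4307, 0.2204, 0.159]
tool_rot: [0.998, -0.067, -0.002, 0.001]
ft_force: [-0.4, 0.0, 0.8]
grip_width: 0.0646
grip_force: 0.0
```

>>> send_rows(deltas="0 0 0 0 0 0 0.25;0 0 0 0 0 0 0;0 0 0 0 0 0 0;0 0 0 0 0 0 0;0 0 0 0 0 0 0")

```text
time: 4.58
position: [0.4315, 0.2216, 0.1605]
tool_rot: [0.998, -0.065, 0.0, -0.0]
ft_force: [-0.0, -0.7, 0.7]
grip_width: 0.015
grip_force: 0.3
```

>>> send_rows(deltas="0 0 0 0 0 0 0;0 0 0 0 0 0 0;0 0 -30 0 0 0 0;0 0 -40 0 0 0 0;0 0 -20 0 0 -4 0;0 0 0 0 0 -4.2 0;0 0 0 0 0 0 0")

```text
time: 5.45
position: [0.4312, 0.2215, 0.2503]
tool_rot: [1.0, 0.006, -0.0, -0.0]
ft_force: [-0.3, 0.1, 0.2]
grip_width: 0.0119
grip_force: 25.0
```

>>> send_rows(deltas="40 20 0 0 0 0 0;40 25 0 0 0 0 0;33 25 0 0 0 0 0;0 0 0 0 0 0 0;0 0 0 0 0 0 0")

```text
time: 6.08
position: [0.5442, 0.1528, 0.2493]
tool_rot: [1.0, 0.005, -0.002, -0.0]
ft_force: [-0.8, 0.5, -1.4]
grip_width: 0.0115
grip_force: 25.0
```

```bash
cat > d.py <<'E'
from h import *
np.set_printoptions(precision=4,suppress=True)
for n in ['wrist','top','scene']:
    c=cam(n); np.savez(n+'2.npz',**{k:c[k] for k in ['image','depth','R','t','f','cx','cy']})
    im=c['image'][:,:,::-1].copy()
    for th in ['carrier_grip','rail']:
        rs=robot.cut_out(n,th)
        for i,r in enumerate(rs[:4]): print(n,th,r['p'],r['box']); np.save(f'm_{n}_{th}_{i}.npy',r['region'])
    if n=='wrist': cv2.imwrite('pics/w2.png',cv2.resize(im,(768,576)))
    if n=='scene': cv2.imwrite('pics/s2.png',cv2.resize(im[100:250,170:320],(600,600)))
o=robot.get_obs(); print(o['position'],o['tool_rot'],o['time'])
E
python3 d.py
```

```text
wrist carrier_grip 0.91 [223.4, 193.9, 285.1, 268.2]
wrist carrier_grip 0.73 [244.4, 292.5, 276.8, 316.3]
wrist rail 0.83 [323.7, 100.6, 512.0, 221.7]
top carrier_grip 0.67 [214.3, 212.3, 231.5, 231.8]
scene carrier_grip 0.7 [185.7, 164.1, 212.1, 213.8]
scene carrier_grip 0.63 [271.5, 255.2, 307.7, 329.2]
scene carrier_grip 0.62 [242.9, 202.0, 274.7, 260.2]
scene rail 0.78 [196.9, 139.4, 260.9, 223.2]
[0.5451 0.1532 0.2504] [ 1.      0.0062  0.0001 -0.    ] 6.525
```

View pics/w2.png

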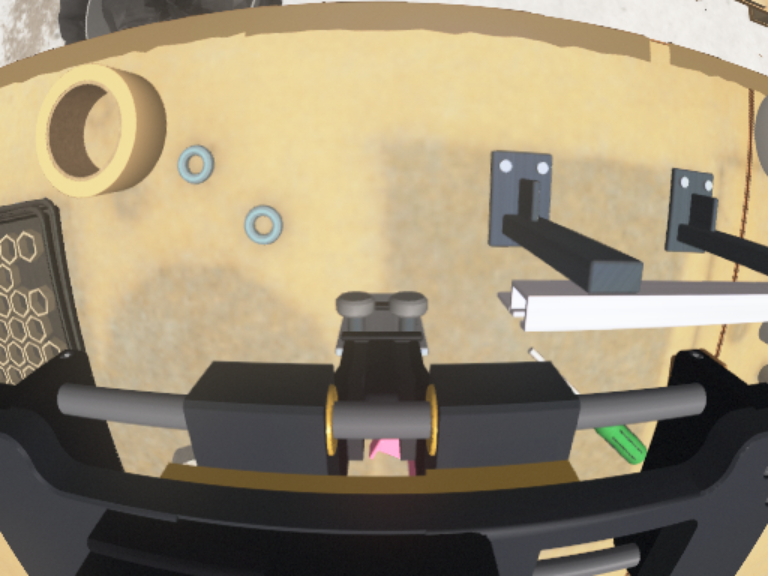

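View pics/s2.png

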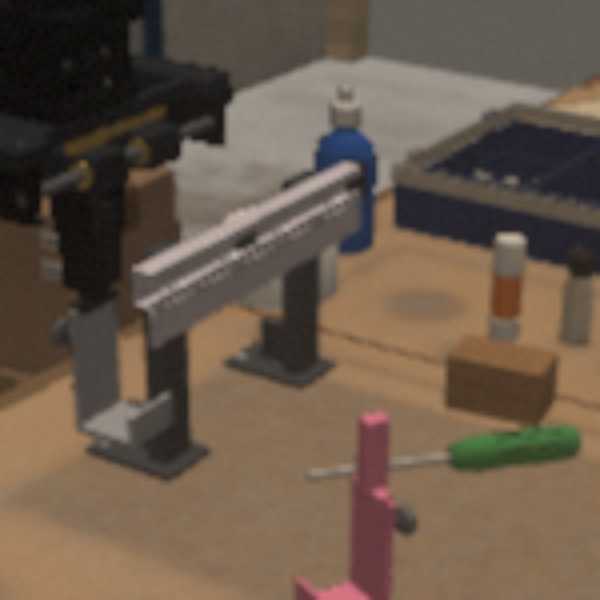

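The wrist view shows the rollers at (355,300) and (408,300) and the rail mouth at (515,300). I'll compare the two in that same camera.

```bash
cat > e.py <<'E'
from h import *
np.set_printoptions(precision=4,suppress=True)
c=dict(np.load('wrist2.npz'))
v,u=np.mgrid[:384,:512]; x,y=u-c['cx'],v-c['cy']; r=np.hypot(x,y)+1e-9; k=np.tan(r/c['f'])/r; d=c['depth']
W=(np.stack([x*k*d,y*k*d,d],-1)-c['t'])@c['R']; ok=d>0
def show(n,P): print(n,len(P),P.min(0),np.median(P,0),P.max(0),'rect',cv2.minAreaRect((P[:,:2]*1000).astype(np.float32)))
for n,b in [('rollL',(222,192,249,214)),('rollR',(258,192,287,214))]:
    m=ok.copy(); m[:b[1]]=0;m[b[3]:]=0;m[:,:b[0]]=0;m[:,b[2]:]=0
    P=W[m]; P=P[(P[:,2]>.13)&(P[:,2]<.175)&(P[:,0]>.552)]; show(n,P); print(np.percentile(P,[3,97],axis=0), P[P[:,2]>P[:,2].max()-.004].mean(0))
m=ok.copy(); m[:,:325]=0; m[:170]=0; m[230:]=0
P=W[m]; P=P[(P[:,2]>.155)&(P[:,2]<.175)]; show('rail',P)
for y0 in np.arange(.09,-.1,-.02):
    Q=P[abs(P[:,1]-y0)<.006]
    if len(Q)>5: print(y0,len(Q),Q[:,0].min(),Q[:,0].max(),np.median(Q[:,2]))
mo=[W[i][(ok[i])&(W[i][:,2]>.12)&(u[i]>325)][:,1].max() for i in (192,196,200,205,210,215)]
print('mouth y',mo)
print([ (i,W[i,j]) for i,j in [(193,344),(200,340),(188,350),(205,356),(215,356)]])
for n in ['top']:
    c=dict(np.load(n+'2.npz')); m=np.zeros((384,512),bool); m[115:155,190:350]=1
    P=cloud(c,m); Q=P[(P[:,2]>.158)&(P[:,2]<.18)&(P[:,1]<.11)]; 
    for y0 in (.08,.05,.0,-.05,-.1,-.15):
        S=Q[abs(Q[:,1]-y0)<.006]; print(n,y0,len(S),np.percentile(S[:,0],[2,98]),np.median(S[:,2]))
E
python3 e.py
```

```text
rollL 415 [0.5535 0.1584 0.1419] [0.5626 0.1662 0.1556] [0.5651 0.175  0.1594] rect ((559.3356323242188, 166.70346069335938), (11.586044311523438, 16.671878814697266), 0.5606120824813843)
[[0.5547 0.159  0.1449]
 [0.5649 0.1739 0.1587]] [0.5612 0.1659 0.1573]
rollR 414 [0.5537 0.1338 0.1426] [0.5629 0.1426 0.1554] [0.5657 0.151  0.1597] rect ((559.7949829101562, 142.3668212890625), (11.722220420837402, 17.185012817382812), 2.965373992919922)
[[0.5549 0.1349 0.1451]
 [0.5653 0.1503 0.1588]] [0.5616 0.1424 0.1574]
rail 4952 [ 0.5533 -0.0741  0.155 ] [0.5662 0.0401 0.1639] [0.5872 0.0916 0.1664] rect ((570.4573974609375, 8.761283874511719), (33.82895278930664, 165.67774963378906), 0.18592548370361328)
0.09 317 0.5532785610616974 0.5705234423531743 0.16390773142267756
0.06999999999999999 432 0.5534147137084927 0.5709734447964594 0.16410884554984295
0.04999999999999999 695 0.5538398186598166 0.5872453195738758 0.1632288082032096
0.029999999999999985 419 0.5541272957603055 0.5869171909461008 0.16388480956148332
0.009999999999999981 301 0.5545630286999697 0.5720017815648474 0.16413777050741
[... 899 characters left out ...]
S[:,2]))
                                                ~~~~~~~~~~~~~^^^^^^^^^^^^^^^
    return _quantile_unchecked(
        a, q, axis, out, overwrite_input, method, keepdims, weights)
    return _ureduce(a,
                    func=_quantile_ureduce_func,
    ...<5 lines>...
                    overwrite_input=overwrite_input,
                    method=method)
    r = func(a, **kwargs)
    result = _quantile(arr,
                       quantiles=q,
    ...<2 lines>...
                       out=out,
                       weights=wgt)
    slices_having_nans = np.isnan(arr[-1, ...])
                                  ~~~^^^^^^^^^
IndexError: index -1 is out of bounds for axis 0 with size 0
```

>>> send_rows(deltas="0 20 -0.3 0 0 0 0;0 15 0 0 0 0 0;0 6 0 0 0 0 0;0 6 0 0 0 0 0;0 6 0 0 0 0 0;0 6 0 0 0 0 0;0 0 0 0 0 0 0")

```text
time: 7.4
position: [0.546, 0.0935, 0.2505]
tool_rot: [1.0, 0.006, -0.0, -0.0]
ft_force: [0.9, 0.1, -1.3]
grip_width: 0.0119
grip_force: 25.0
```

>>> send_rows(deltas="0 6 0 0 0 0 0;0 6 0 0 0 0 0;0 6 0 0 0 0 0;0 6 0 0 0 0 0;0 6 0 0 0 0 0;0 0 0 0 0 0 0")

```text
time: 8.15
position: [0.5464, 0.0633, 0.2506]
tool_rot: [1.0, 0.006, 0.0, -0.0]
ft_force: [1.0, 0.5, -1.2]
grip_width: 0.012
grip_force: 25.0
```

```bash
python3 - <<'E'
from h import *
a=cam('wrist')['image'][130:280,200:400,::-1]; b=cam('scene')['image'][110:260,150:350,::-1]
cv2.imwrite('pics/w3.png',cv2.resize(np.vstack([a,b]),(400*2,600),interpolation=cv2.INTER_CUBIC))
E
```

```text
(no output)
```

View pics/w3.png

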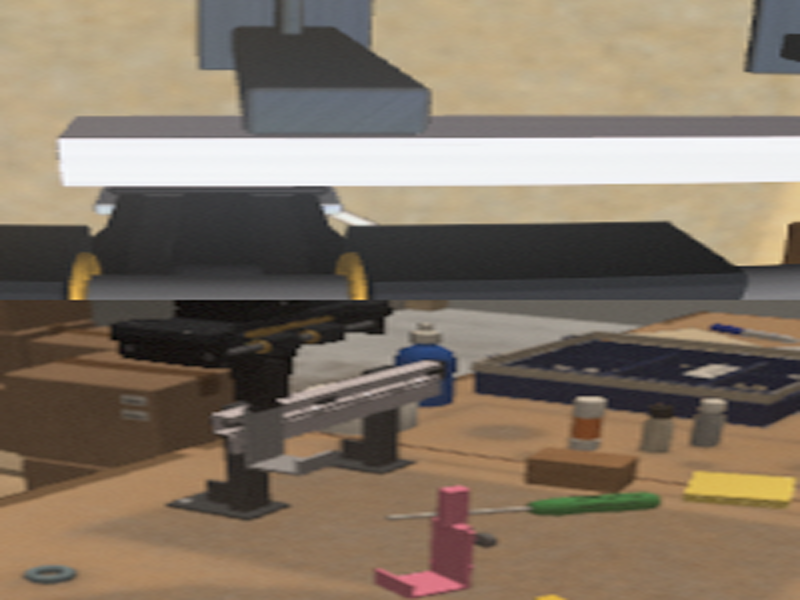

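The rollers are inside the channel. The earlier scene crop has a dark spot in the slot, so I'll check the slot's brightness profile for a hint of where the stop is.

```bash
python3 - <<'E'
from h import *
c=dict(np.load('scene2.npz'))
for s in range(5,262,6):
    y=.0912-s/1000; row=[]
    for z in (.146,.15,.154,.16):
        X=np.array([.5555+.0155*s/1000+(.003 if z<.158 else -.002),y,z])
        p=c['R']@X+c['t']; u=c['f']*p[0]/p[2]+c['cx']; v=c['f']*p[1]/p[2]+c['cy']
        row.append(int(cv2.getRectSubPix(c['image'],(1,1),(float(u),float(v))).mean()))
    print(s,round(u),round(v),row,end=' | ')
im=c['image'][125:185,190:270,::-1]; cv2.imwrite('pics/s2z.png',cv2.resize(im,(800,600),interpolation=cv2.INTER_NEAREST))
E
```

```text
5 208 169 [114, 82, 84, 90] | 11 210 168 [113, 83, 82, 83] | 17 211 167 [118, 84, 79, 85] | 23 212 167 [113, 79, 78, 93] | 29 214 166 [113, 77, 77, 88] | 35 215 165 [119, 80, 77, 87] | 41 217 164 [122, 80, 79, 94] | 47 218 164 [120, 80, 79, 96] | 53 219 163 [116, 83, 82, 90] | 59 221 162 [116, 81, 80, 96] | 65 222 162 [112, 80, 81, 103] | 71 223 161 [110, 81, 81, 95] | 77 225 160 [117, 84, 83, 100] | 83 226 159 [103, 86, 85, 109] | 89 227 159 [110, 82, 85, 97] | 95 228 158 [118, 85, 84, 98] | 101 230 157 [112, 67, 80, 101] | 107 231 157 [62, 51, 74, 93] | 113 232 156 [50, 47, 75, 99] | 119 233 156 [38, 49, 73, 101] | 125 235 155 [67, 54, 76, 92] | 131 236 154 [108, 79, 83, 91] | 137 237 154 [113, 81, 80, 92] | 143 238 153 [110, 81, 81, 87] | 149 239 152 [106, 87, 81, 97] | 155 241 152 [111, 81, 79, 92] | 161 242 151 [119, 84, 81, 100] | 167 243 151 [113, 84, 79, 104] | 173 244 150 [122, 81, 86, 94] | 179 245 149 [122, 87, 84, 103] | 185 246 149 [120, 83, 84, 98] | 191 247 148 [117, 85, 82, 103] | 197 248 148 [120, 82, 82, 104] | 203 250 147 [115, 77, 82, 102] | 209 251 147 [116, 79, 80, 110] | 215 252 146 [105, 77, 81, 100] | 221 253 145 [100, 81, 83, 113] | 227 254 145 [111, 85, 83, 100] | 233 255 144 [122, 84, 85, 114] | 239 256 144 [115, 86, 82, 101] | 245 257 143 [105, 72, 81, 105] | 251 258 143 [65, 52, 75, 102] | 257 259 142 [42, 46, 77, 107] |
```

View pics/s2z.png

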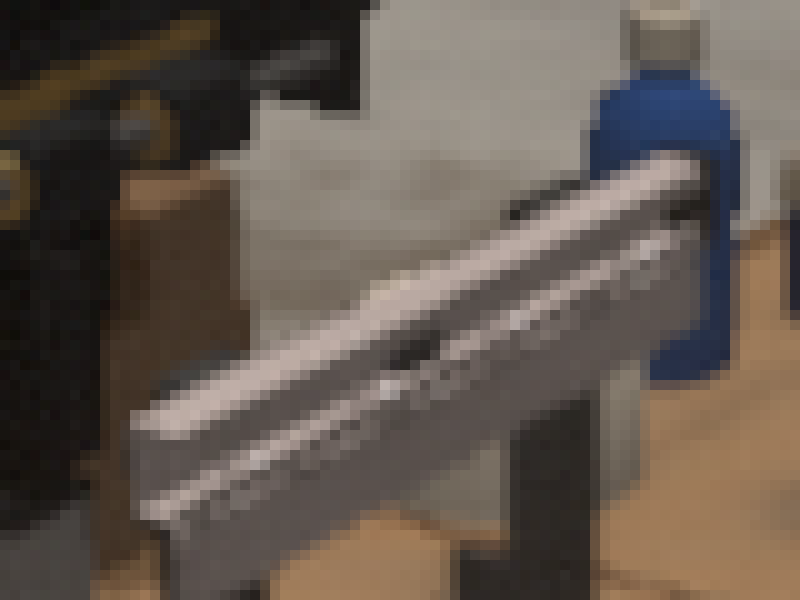

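>>> send_rows(deltas="0 6 0 0 0 0 0;0 6 0 0 0 0 0;0 6 0 0 0 0 0;0 6 0 0 0 0 0;0 6 0 0 0 0 0;0 6 0 0 0 0 0;0 4 0 0 0 0 0;0 0 0 0 0 0 0")

```text
time: 9.25
position: [0.5469, 0.0235, 0.2506]
tool_rot: [1.0, 0.006, 0.0, -0.0]
ft_force: [0.4, -0.9, -0.8]
grip_width: 0.0118
grip_force: 25.0
```

The zoomed slot shows a dark block at about (415,345), roughly 103 to 127 mm from the mouth. Contact should come after another 12 to 16 mm, so I'll go slowly.

>>> send_rows(deltas="0 2 0 0 0 0 0;0 2 0 0 0 0 0;0 2 0 0 0 0 0;0 0 0 0 0 0 0")

```text
time: 9.75
position: [0.5469, 0.0177, 0.2506]
tool_rot: [1.0, 0.006, 0.0, 0.0]
ft_force: [0.8, -0.0, -1.2]
grip_width: 0.012
grip_force: 25.0
```

>>> send_rows(deltas="0 1 0 0 0 0 0;0 1 0 0 0 0 0;0 1 0 0 0 0 0;0 0 0 0 0 0 0")

```text
time: 10.25
position: [0.547, 0.0148, 0.2505]
tool_rot: [1.0, 0.006, 0.0, 0.0]
ft_force: [0.3, 0.1, -1.0]
grip_width: 0.0119
grip_force: 25.0
```

>>> send_rows(deltas="0 1 0 0 0 0 0;0 1 0 0 0 0 0;0 0 0 0 0 0 0")

```text
time: 10.62
position: [0.547, 0.0128, 0.2505]
tool_rot: [1.0, 0.006, -0.0, -0.0]
ft_force: [1.6, -0.9, -1.4]
grip_width: 0.0117
grip_force: 25.0
```

>>> send_rows(deltas="0 1 0 0 0 0 0;0 1 0 0 0 0 0;0 0 0 0 0 0 0")

```text
time: 11.0
position: [0.547, 0.0107, 0.2506]
tool_rot: [1.0, 0.006, 0.0, -0.0]
ft_force: [-0.7, -0.6, -1.3]
grip_width: 0.0118
grip_force: 25.0
```

>>> send_rows(deltas="0 1 0 0 0 0 0;0 1 0 0 0 0 0;0 0 0 0 0 0 0")

```text
time: 11.38
position: [0.547, 0.0087, 0.2505]
tool_rot: [1.0, 0.006, 0.0, -0.0]
ft_force: [0.0, 0.3, -1.7]
grip_width: 0.0116
grip_force: 25.0
```

>>> send_rows(deltas="0 1 0 0 0 0 0;0 1 0 0 0 0 0;0 0 0 0 0 0 0")

```text
time: 11.75
position: [0.547, 0.0068, 0.2505]
tool_rot: [1.0, 0.006, -0.0, -0.0]
ft_force: [-0.4, 0.9, -1.0]
grip_width: 0.0119
grip_force: 25.0
```

>>> send_rows(deltas="0 1 0 0 0 0 0;0 1 0 0 0 0 0;0 0 0 0 0 0 0")

```text
time: 12.12
position: [0.5471, 0.0048, 0.2505]
tool_rot: [1.0, 0.006, 0.0, 0.0]
ft_force: [0.0, -0.8, -0.9]
grip_width: 0.0119
grip_force: 25.0
```

>>> send_rows(deltas="0 1 0 0 0 0 0;0 1 0 0 0 0 0;0 0 0 0 0 0 0")

```text
time: 12.5
position: [0.5471, 0.0027, 0.2506]
tool_rot: [1.0, 0.006, 0.0, -0.0]
ft_force: [0.5, 0.1, -1.1]
grip_width: 0.0121
grip_force: 25.0
```

>>> send_rows(deltas="0 1 0 0 0 0 0;0 1 0 0 0 0 0;0 0 0 0 0 0 0")

```text
time: 12.88
position: [0.547, 0.0012, 0.2506]
tool_rot: [1.0, 0.006, -0.0, -0.001]
ft_force: [-0.7, 1.2, -1.0]
grip_width: 0.0118
grip_force: 25.0
```

```bash
python3 - <<'E'
from h import *
c=cam('scene'); o=dict(np.load('scene2.npz'))
a=[x['image'][125:185,190:270,::-1] for x in (o,c)]
cv2.imwrite('pics/s4.png',cv2.resize(np.vstack(a),(400,600),interpolation=cv2.INTER_NEAREST))
E
```

```text
(no output)
```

View pics/s4.png

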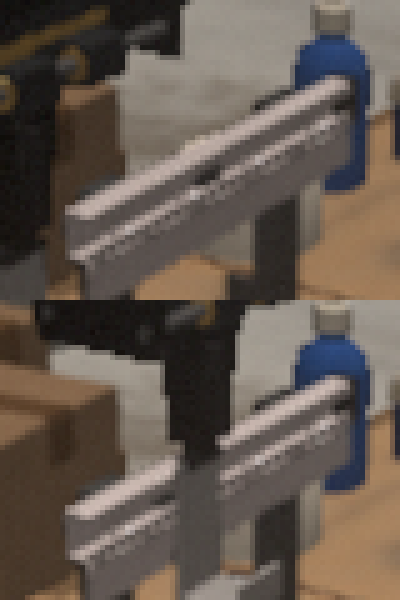

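The carrier plate now covers the spot where the stop was, and no dark block shows beyond it. That fits with being about to touch.

>>> send_rows(deltas="0 1 0 0 0 0 0;0 0 0 0 0 0 0;0 0 0 0 0 0 0")

```text
time: 13.3
position: [0.547, 0.0008, 0.2506]
tool_rot: [1.0, 0.006, -0.0, -0.001]
ft_force: [0.5, 5.0, 0.3]
grip_width: 0.0119
grip_force: 25.0
```

>>> send_rows(deltas="0 0 0 0 0 0 0.2;0 0 0 0 0 0 0.4;0 0 0 0 0 0 0.6;0 0 0 0 0 0 0.6;0 0 -10 0 0 0 0.6;0 0 -30 0 0 0 0.6;0 0 -40 0 0 0 0.6;0 0 -30 0 0 0 0.6;0 0 0 0 0 0 0.6")

```text
time: 14.42
position: [0.5484, -0.0004, 0.3638]
tool_rot: [1.0, 0.006, 0.004, 0.001]
ft_force: [-0.5, 0.1, 0.8]
grip_width: 0.0525
grip_force: 0.0
```

```bash
python3 - <<'E'
from h import *
np.set_printoptions(precision=4,suppress=True)
c=cam('wrist'); s=cam('scene')
d=c['depth']; v,u=np.mgrid[:384,:512]; x,y=u-c['cx'],v-c['cy']; r=np.hypot(x,y)+1e-9; k=np.tan(r/c['f'])/r
W=(np.stack([x*k*d,y*k*d,d],-1)-c['t'])@c['R']
Q=W[(d>0)&(W[...,2]>.182)&(W[...,2]<.205)&(abs(W[...,1])<.04)&(abs(W[...,0]-.545)<.03)]
if len(Q): print(len(Q),Q.min(0),Q.mean(0),Q.max(0))
print(robot.get_obs()['time'],robot.get_obs()['grip_width'])
A=cv2.resize(c['image'][:,:,::-1],(512,384))[100:300,130:430]; B=cv2.resize(s['image'][115:215,170:320,::-1],(300,200))
cv2.imwrite('pics/end.png',cv2.resize(np.vstack([A,B]),(450,600)))
E
```

```text
117 [ 0.5486 -0.0032  0.182 ] [0.5503 0.0025 0.194 ] [0.5518 0.0084 0.2049]
14.525 0.05160379725869778
```

View pics/end.png

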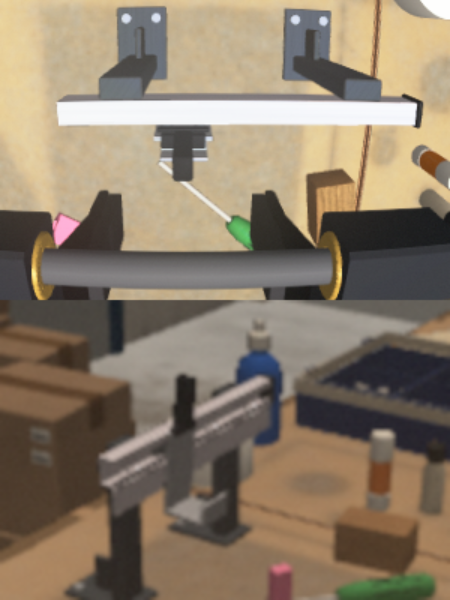

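The carrier hangs in the channel, its post at y≈0.0026 against about 0.0019 at contact, so it stayed within about 1 mm of the stop. The gripper is clear.

```bash
python3 -c "
from rig import robot
print(robot.hand_in())"
```

```text
the job is handed in; nothing more can be done
None
```

The carrier is hanging in the rail, released within about 1 mm of the stop; I felt the stop at about 5 N and handed the job in at 14.5 s, but the hand-in returned no verdict.

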